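# Refit the drain rod of a marbling tray

### The job

Pick the drain rod off its rest by the green handle and thread it through both white guide plates of the marbling tray, near plate first, until its collar is fully home against the near plate, then let go. Feel for the holes and ease the rod through gently, never forcing it against the tray, and leave the jars, cup and brush where they are.

Things in the scene. Friction and masses are not known exactly. Their poses are not given: they have to be found in the camera images.
- rod: Drain rod, 0.22 kg, lying level on the rest. Origin at the centre of its green handle (22 wide x 22 high x 60 mm long). Its y axis runs along the rod from handle to tip, z is up. Next to the handle a round collar (26 mm diameter, 6 thick), then a 12 mm aluminium shaft, 222 mm long, its last 10 mm tapered to 8 mm diameter.
- rod_collar (a point): Centre of the collar's front face, on the rod's axis, 36 mm from the handle's centre; this face ends up against the near plate.
- rod_tip (a point): Centre of the rod's tip, on its axis, 258 mm from the handle's centre.
- rest: Fixed dark wooden rest, foot 70 x 190 mm, origin on the table under its middle. The rod's shaft lies along the rest's y axis in two open notches (19 mm wide; rod axis 55 mm, upright tops 60 mm above the table); the handle sticks out free beyond its -y end. Lift the rod straight up.
- tray: Fixed empty wooden tray, 320 (x) x 200 (y) x 55 mm high, origin on the table under its centre. At its end nearer the robot, on both long sides, a wooden channel (136 mm along x, 18 thick, top 135 mm up) holds a white plate (90 wide, 38 high) with a hole. The rod goes in along the tray's +y: first the plate on the -y side, then that on the +y side.
- near_guide (a point): Axes as the tray. Middle of the near channel, 105 mm up, in the plane of the near plate's entry face (plate 10 mm thick; wooden sill and cap stand 4 mm proud, 20 mm below and above). The plate's 14 mm hole is at this height, but BOTH plates are clamped together up to 12 mm to either side (tray x) of this point: not measured, find it by feel or sight. They do not move when pushed.
- far_guide (a point): Axes as the tray. The same for the far plate, 184 mm further along the tray's +y: middle of its channel, in the plane of the face that the rod meets, 105 mm up; plate 10 mm thick, 14 mm hole, displaced sideways by exactly as much as the near one.
- jar_green: Bystander: closed green jar, 52 mm diameter, 55 mm high; origin under its middle.
- jar_ochre: Bystander: closed ochre jar, 52 mm diameter, 55 mm high; origin under its middle.
- cup: Bystander: clear plastic cup, 76 mm wide, 90 mm high; origin under its middle.
- brush: Bystander: brush lying on the table between robot and tray; origin under its middle.

How it is judged:
By the outcome, as a careful person would: the job done as asked, in the order asked, and still so for the second after the job is handed in, with the robot touching nothing.
It also fails if it takes over 72 s, if anything falls off the work surface, if the arm or the gripper's body presses on something with over 40 N, if the wrist force passes 120 N, or if a joint passes its speed limit or range.

### The arm

A 6-joint arm with a two-finger parallel gripper is mounted at the origin on the work surface. World frame = base frame: x ahead of the robot, y to its left, z up, the work surface at z = 0. Lengths are in m, angles in rad, forces in N, time in s.
With the tool pointing down it reaches from about 0.35 to 0.8 m from the base axis. Payload 7.3 kg.
Tool frame: the origin (TCP) lies between the finger pads; the fingertips stand 11 mm ahead of it and the grasp point (between the pads) lies 8 mm behind it (env.tip_extent is the distance from the TCP to the fingertips, in m); z points along the fingers, y is the line along which they close (so a half turn about z gives the same grasp; the last joint's range is limited). The gripper opens to 85 mm and grips with 20 to 120 N. Pads are 22 mm wide; open, the fingers measure 114 mm over their backs; the gripper's body (76 mm by 85 mm) begins 54 mm behind the grasp point. The pads swing forward as they close: fully open they stand 13 mm farther back than shut.
Start: joints at [-1.493, 0.342, 1.524, -0, 1.275, -0.146], TCP at [0.117, -0.512, 0.218] pointing down, gripper open.
Joint ranges: [-2.53, 2.53], [-0.77, 2.02], [0.04, 2.7], [-1, 4.14], [0.28, 2.66], [-3.11, 3.11]. Speed limits (rad/s): [2.57, 2.57, 3.14, 3.14, 3.14, 3.14].

### API

Orientations are given as a rotation vector (axis times angle).
In Python, from cell import env gives the robot as it stands. The module is installed in compiled form; this text tells all that it offers.
- The arm moves only by the tool step_arm, never from a script. Its argument "moves" is a list that holds one entry, the list of rows, each a list of 5 numbers: the opening, from -1 (shut) to 1 (fully open), then the shift along the tool's x, y, z in mm, then the turn about the tool's z in degrees. A call has 1 to 20 rows; each row shifts and turns the commanded pose from where the row before left it, along the tool's axes as they then stand; what a row does not reach is not made up. A row lasts 1/12 s, in which the tool goes at most 41.7 mm and 7.16 degrees, less where a joint would pass 70% of its speed; a pose out of reach is approached as far as the arm can. A call with a gripper value outside its range is refused whole. The fingers move at their own pace and stop on an object; "force" is the grip in N (left out, the last holds). Time passes only in rows, so rows that do not move let the fingers close. It gives the time, the measured TCP pose, the force, the opening and the grip force at its end, in the units of the state.
- env.sense(): the state, without advancing time (a new reading comes with each control period).
- env.grab_frame(name): name is "scene" or "top"; returns a dict with "color" (384x512x3 uint8, red, green, blue), "mtx" (3x3 intrinsics, pixels), "k1" (the pictures are not rectified: a ray, as slopes to the right and down, at radius r is drawn at 1 + k1 r^2 times it, then the intrinsics apply), "rvec" (rotation vector, rad) and "tvec" (3), from world to camera coordinates, as OpenCV has them. Camera axes: x right, y down, z forward; pixel columns grow to the right and rows downward; lengths in m; the calibration is good to about 2 mm. A picture is of the moment at which its call begins. There is no depth.
- env.job_done(): hands the job in; it is judged then, once.
The state is a dict: "t": time; "joints": joint angles; "qd": joint speeds; "tau": joint torques, N m; "ee_pos": TCP position; "tool_rot": TCP orientation; "ft_force": force on the tool from outside, world axes, zero at the start; "ft_torque": the same for the moment, N m; "gripper_width": finger opening in m; "grasp_force": force on a finger pad.
Only numpy, scipy, OpenCV 4.12 (cv2) and the standard library are available. Lean on these libraries where they do the work, as an engineer would, in place of code of your own. Each camera call takes 0.05 s, during which the arm holds its last target. There are 200 camera calls.

## Working session

There is one attempt and no reset: what is moved stays moved. The work goes in short steps, Python scripts to look and compute and a tool call to move; the robot and the scene stay as the last step left them, time stands still between calls to the robot, and variables do not carry over. Pictures are saved under pics/ and viewed, at most 10 in all, crops included, and the job is handed in when it is done.

Besides the shell and the picture viewer there is one more tool, called after ">>>" as name(argument=value, ...) on one line, values as JSON. step_arm: Moves the arm, as the interface text tells. Its arguments: {"type":"object","properties":{"moves":{"type":"array"},"force":{"type":"number"}},"required":["moves"]}

```bash
mkdir -p pics; cat > h.py <<'E'
import numpy as np, cv2
from scipy.spatial.transform import Rotation as R
from cell import env
def grab(n):
    f=env.grab_frame(n); np.savez(f'{n}.npz',**f); return f
def load(n): return dict(np.load(f'{n}.npz'))
def ray(f,u,v):
    K=np.array(f['mtx']);k=float(f['k1'])
    s=cv2.undistortPoints(np.array([[[u,v]]],float),K,np.array([k,0,0,0.]))[0,0]
    Rm=cv2.Rodrigues(np.array(f['rvec'],float))[0];t=np.array(f['tvec'],float).ravel()
    return -Rm.T@t, Rm.T@np.array([s[0],s[1],1])
def at(f,u,v,z):
    c,d=ray(f,u,v); return c+d*(z-c[2])/d[2]
def proj(f,p):
    return cv2.projectPoints(np.array([p],float),np.array(f['rvec'],float),np.array(f['tvec'],float),np.array(f['mtx']),np.array([float(f['k1']),0,0,0]))[0].ravel()
E
python3 - <<'E'
from h import *
for n in('scene','top'):
    f=grab(n); cv2.imwrite(f'pics/{n}0.png',cv2.resize(f['color'][...,::-1],(768,576),interpolation=cv2.INTER_CUBIC))
    print(n,ray(f,256,192),f['mtx'],f['k1'])
s=env.sense();print(s, R.from_rotvec(s['tool_rot']).as_matrix().round(3), env.tip_extent)
E
```

```text
scene (array([ 1.0055238 , -0.25599381,  0.92469315]), array([-0.46948009,  0.24212379, -0.84909899])) [[458.22066321   0.         256.93253466]
 [  0.         458.22066321 191.69741771]
 [  0.           0.           1.        ]] -0.11858199686706815
top (array([ 0.4099084 , -0.01028098,  0.9124342 ]), array([ 0.20676653, -0.00535936, -0.97856599])) [[381.86938376   0.         254.47474553]
 [  0.         381.86938376 199.21039995]
 [  0.           0.           1.        ]] -0.12749023079109312
{'t': 0.1, 'joints': array([-1.49302538e+00,  3.42644270e-01,  1.52491546e+00,  2.34674224e-05,
        1.27538910e+00, -1.45964171e-01]), 'qd': array([-2.81959828e-04, -7.79105405e-05, -1.31951234e-03,  5.10349205e-04,
        5.20440316e-05, -1.19975079e-04]), 'tau': array([ 2.06955890e-03, -4.34446049e+01, -2.46490645e+01, -1.38313435e-04,
        4.69955194e-03,  1.89206560e-05]), 'ee_pos': array([ 0.11650181, -0.51153321,  0.21740213]), 'tool_rot': array([-3.12061070e+00, -3.50547834e-01, -1.07812483e-04]), 'ft_force': array([ 0.35523043,  0.14887157, -0.07767723]), 'ft_torque': array([0.02619889, 0.01447653, 0.050982  ]), 'grasp_force': 0.0, 'gripper_width': 0.08545730388872613} [[ 0.975  0.222 -0.   ]
 [ 0.222 -0.975  0.001]
 [ 0.    -0.001 -1.   ]] 0.011
```

View pics/scene0.png

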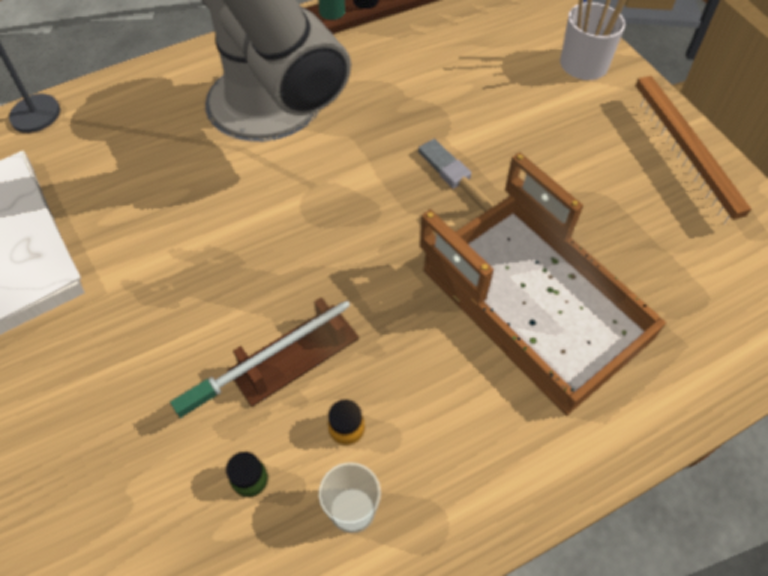

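View pics/top0.png

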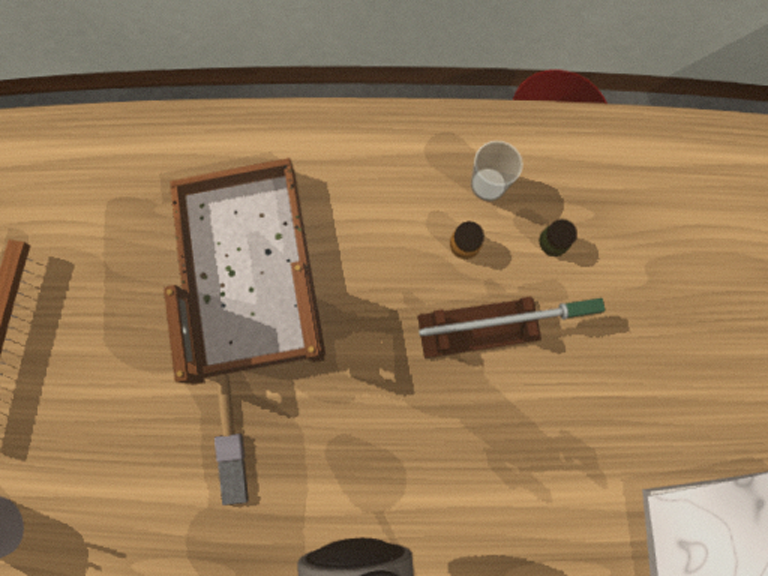

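The scene view shows the rod on its rest with its handle at about (195,398) and tip at (347,305). The plates' holes are at about (456,258) for the near one and (544,197) for the far one. In the top view the handle is at (583,308), the tip at (422,332), the near channel's screws at (300,267) and (316,352), and the far channel's at (170,292) and (181,376).

```bash
python3 - <<'E'
from h import *
F={n:load(n) for n in('scene','top')}
rays={}
for n,f in F.items():
    c=f['color']; h=cv2.cvtColor(c,cv2.COLOR_RGB2HSV)
    m=cv2.inRange(h,(65,70,40),(95,255,255))
    k,l,st,ce=cv2.connectedComponentsWithStats(m)
    for i in range(1,k):
        if st[i,4]>60: print(n,'green',ce[i],st[i], at(f,*ce[i],0.06)[:2].round(4))
T=F['top'];S=F['scene']
print('top tip',at(T,422/1.5,332/1.5,.055)); print('scene tip',at(S,347/1.5,305/1.5,.055))
print('top collar',at(T,564/1.5,311/1.5,.055)); print('scene collar',at(S,214/1.5,385/1.5,.055))
for u,v in [(300,267),(316,352),(170,292),(181,376)]: print('screw',at(T,u/1.5,v/1.5,.136))
a=S['color'][100:205,270:400,::-1]; b=T['color'][165:265,100:225,::-1]
cv2.imwrite('pics/c1.png',np.hstack([cv2.resize(a,None,fx=3,fy=3,interpolation=cv2.INTER_CUBIC)[:300],cv2.resize(b,None,fx=3,fy=3,interpolation=cv2.INTER_CUBIC)]))
E
```

```text
scene green [220.93333333   5.25555556] [213   0  17  12 180] [-0.1208  0.2049]
scene green [128.53674121 265.09904153] [114 254  29  23 313] [ 0.5638 -0.3217]
top tip [ 0.52361518 -0.07269153  0.055     ]
scene tip [ 0.52577033 -0.06973895  0.055     ]
top collar [ 0.5569494 -0.2923601  0.055    ]
scene collar [ 0.55678219 -0.28920152  0.055     ]
screw [0.60325043 0.10310684 0.136     ]
screw [0.48449466 0.07742309 0.136     ]
screw [0.5665039  0.28656181 0.136     ]
screw [0.44929941 0.26267416 0.136     ]
```

View pics/c1.png

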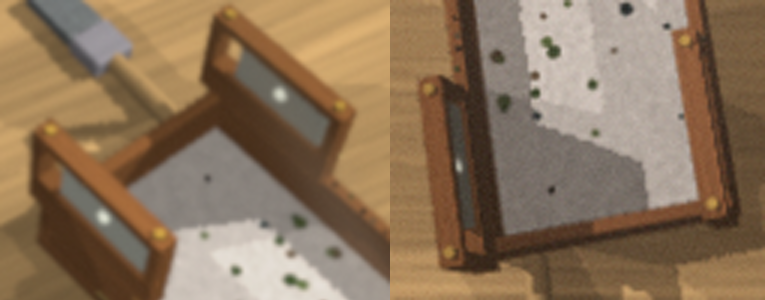

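The crop shows the near hole at (102,216) and the far hole at (279,94) in the left part. The screws are sharp in both views, and the far hole also shows in the top view at (459,165).

```bash
cat > meas.py <<'E'
from h import *
T=load('top');S=load('scene')
def tri(ps,pt):
    (c1,d1),(c2,d2)=ray(S,*ps),ray(T,*pt)
    A=np.stack([d1,-d2],1);s=np.linalg.lstsq(A,c2-c1,rcond=None)[0]
    a,b=c1+s[0]*d1,c2+s[1]*d2
    return (a+b)/2,np.linalg.norm(a-b)
sc=lambda x,y:((x+.5)/3+270-.5,(y+.5)/3+100-.5)
tc=lambda x,y:((x-390+.5)/3+100-.5,(y+.5)/3+165-.5)
P=[tri(sc(*a),tc(*b)) for a,b in [((158,233),(684,40)),((50,128),(711,203)),((341,106),(429,88)),((228,14),(449,253))]]
for p in P: print('screw',p[0].round(4),round(p[1],4))
P=[p[0] for p in P]
n=(P[0]+P[1])/2;f=(P[2]+P[3])/2
ax=(P[0]-P[1]+P[2]-P[3])[:2];ay=(f-n)[:2]
yaw=np.arctan2(ax[1],ax[0]);yaw2=np.arctan2(-ay[0],ay[1]);print(np.degrees([yaw,yaw2]),np.linalg.norm(ay),np.linalg.norm(ax)/2)
yw=(yaw+yaw2)/2
X=np.array([np.cos(yw),np.sin(yw),0]);Y=np.array([-X[1],X[0],0])
for nm,m,uv in [('near',n,sc(102,216)),('far',f,sc(279,94))]:
    q=m-5e-3*Y
    c,d=ray(S,*uv); h=c+d*((q-c)@Y)/(d@Y); print(nm,q.round(4),'hole',h.round(4),'offs',((h-q)@X).round(4))
print('farhole tri',tri(sc(279,94),tc(459,165)))
# rod
for nm,u,v,k in [('S',347,305,S),('S',214,385,S)]: pass
g=np.array([128.54,265.1]); c=T['color'].astype(int)
m=((c[...,1]>c[...,0]+10)&(c[...,1]>60)).astype(np.uint8)
k,l,st,ce=cv2.connectedComponentsWithStats(m)
for i in range(1,k):
    if st[i,4]>40: print('top green',ce[i],st[i]); gt=ce[i]; print(tri(g,gt)) if ce[i][0]>370 and ce[i][1]>190 else 0
print('tip',tri((347/1.5,305/1.5),(422/1.5,332/1.5)),'collar',tri((214/1.5,385/1.5),(564/1.5,311/1.5)))
E
python3 meas.py
```

```text
screw [0.6023 0.107  0.1385] 0.0013
screw [0.4888 0.0851 0.1391] 0.0006
screw [0.5678 0.2879 0.1372] 0.0005
screw [0.4524 0.2649 0.1362] 0.0014
[11.09980414 11.12431172] 0.18381665683707799 0.1166648854997312
near [0.5465 0.0912 0.1388] hole [0.5547 0.0928 0.1067] offs 0.0083
far [0.5111 0.2715 0.1367] hole [0.519  0.2731 0.1064] offs 0.0081
farhole tri (array([0.51788227, 0.27383129, 0.10464974]), np.float64(0.0006709654224064078))
top green [389.99056604 204.52830189] [377 199  26  12 212]
(array([ 0.56323024, -0.322949  ,  0.06012687]), np.float64(0.002688533680438174))
tip (array([ 0.52444786, -0.07113182,  0.0538771 ]), np.float64(0.0035558661456555007)) collar (array([ 0.55708872, -0.29038042,  0.05692906]), np.float64(0.002767748883677019))
```

```bash
cat > go.py <<'E'
from h import *
def to(p,yaw_deg,z):
    "shift in tool axes (mm) after turning to tool x along heading Y of yaw"
    s=env.sense();M=R.from_rotvec(s['tool_rot']).as_matrix()
    cur=np.degrees(np.arctan2(M[1,0],M[0,0]))          # heading of tool x
    turn=-((90+yaw_deg-cur+180)%360-180)
    M2=M@R.from_euler('z',turn,degrees=True).as_matrix()
    d=np.array([*p[:2],z])-s['ee_pos']
    print('turn',round(turn,2),'shift after turn',(M2.T@d*1e3).round(1),'shift now axes',(M.T@d*1e3).round(1),'F',s['ft_force'].round(2),'w',round(s['gripper_width'],4),'t',s['t'],'pos',s['ee_pos'].round(4))
E
python3 - <<'E'
from go import *
T=load('top')
for n,u,v,z in [('jg',560,234,.055),('jo',468,237,.055),('cup',498,164,.09)]: print(n,at(T,u/1.5,v/1.5,z))
to((.563,-.322),8.8,.15)
E
```

```text
jg [ 0.68050025 -0.29309703  0.055     ]
jo [ 0.67353444 -0.14593877  0.055     ]
cup [ 0.78177986 -0.19076139  0.09      ]
turn -85.98 shift after turn [118.9 470.2  67.6] shift now axes [477.4 -85.7  67.6] F [ 0.36  0.15 -0.08] w 0.0855 t 0.1 pos [ 0.1165 -0.5115  0.2174]
```

>>> step_arm(moves=[[[1,0,0,0,-7],[1,0,0,0,-7],[1,0,0,0,-7],[1,0,0,0,-7],[1,0,0,0,-7],[1,0,0,0,-7],[1,0,0,0,-7],[1,0,0,0,-7],[1,0,0,0,-7],[1,0,0,0,-7],[1,0,0,0,-7],[0.4,0,0,0,-7],[0.4,0,0,0,-2]]])

```text
t: 1.18
ee_pos: [0.1165, -0.5116, 0.2176]
tool_rot: [-2.036, -2.392, -0.001]
ft_force: [-0.0, 0.1, -0.2]
gripper_width: 0.064
grasp_force: 0.0
```

```bash
python3 -c "
from go import *
to((.563,-.322),8.8,.15)"
```

```text
turn 0.39 shift after turn [119.1 470.2  67.7] shift now axes [115.9 471.   67.7] F [-0.02  0.1  -0.22] w 0.064 t 1.1833 pos [ 0.1165 -0.5116  0.2176]
```

>>> step_arm(moves=[[[0.2,7.2,29.4,3.75,0],[0.2,7.2,29.4,3.75,0],[0.2,7.2,29.4,3.75,0],[0.2,7.2,29.4,3.75,0],[0.2,7.2,29.4,3.75,0],[0.2,7.2,29.4,3.75,0],[0.2,7.2,29.4,3.75,0],[0.2,7.2,29.4,3.75,0],[0.2,7.2,29.4,3.75,0],[0.2,7.2,29.4,3.75,0],[0.2,7.2,29.4,3.75,0],[0.2,7.2,29.4,3.75,0],[0.2,7.2,29.4,3.75,0],[0.2,7.2,29.4,3.75,0],[0.2,7.2,29.4,3.75,0],[0.2,7.2,29.4,3.75,0],[0.2,0,0,0,0.4],[0.2,0,0,0,0]]])

```text
t: 2.68
ee_pos: [0.5643, -0.3247, 0.1567]
tool_rot: [-2.048, -2.379, 0.001]
ft_force: [0.0, 0.5, 0.5]
gripper_width: 0.051
grasp_force: 0.0
```

```bash
python3 - <<'E'
from go import *
to((.563,-.322),8.8,.047)
f=grab('scene'); s=env.sense(); M=R.from_rotvec(s['tool_rot']).as_matrix()
a=f['color'][170:320,70:270,::-1]
cv2.imwrite('pics/s1.png',cv2.resize(a,None,fx=4,fy=4,interpolation=cv2.INTER_CUBIC))
for p in [(.563,-.322,.055),s['ee_pos'],s['ee_pos']+M[:,2]*.011]: print((proj(f,p)-[70,170])*4)
E
```

```text
turn -0.25 shift after turn [  2.7  -0.7 109.7] shift now axes [  2.7  -0.7 109.7] F [0.05 0.53 0.5 ] w 0.051 t 2.6833 pos [ 0.5643 -0.3247  0.1567]
[235.46822684 383.05120448]
[176.51199987 301.25204064]
[182.70257628 311.24072614]
```

View pics/s1.png

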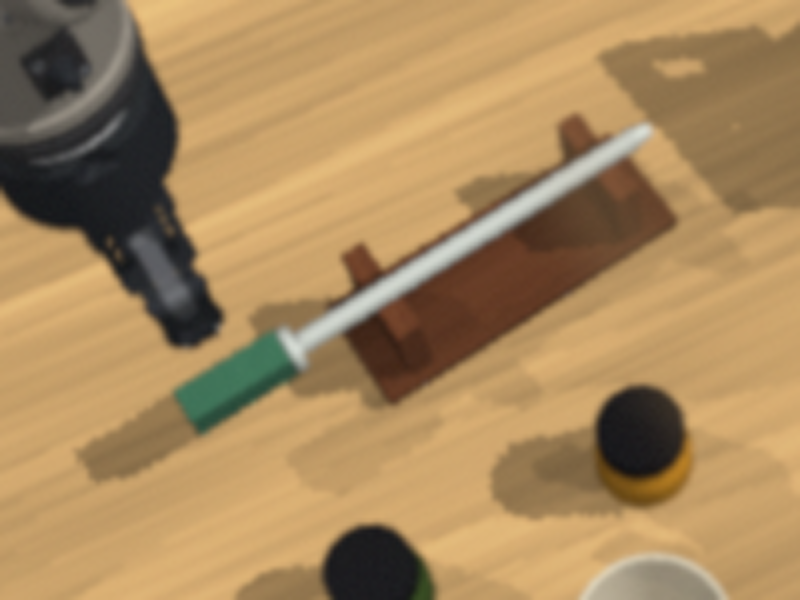

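The crop shows a clear handle centred at about (237,382), within a pixel of where I projected it at (235,383), and the open fingers above it at (185,310). Next I descend and grip.

>>> step_arm(moves=[[[0.2,1.4,-0.4,20,-0.2],[0.2,1.3,-0.3,20,0],[0.2,0,0,20,0],[0.2,0,0,20,0],[0.2,0,0,15,0],[0.2,0,0,10,0],[0.2,0,0,5,0],[0.2,0,0,0,0]]])

```text
t: 3.4
ee_pos: [0.5616, -0.3237, 0.0473]
tool_rot: [-2.048, -2.38, 0.0]
ft_force: [-0.1, -0.8, 1.1]
gripper_width: 0.0512
grasp_force: 0.0
```

>>> step_arm(moves=[[[-0.2,0,0,0,0],[-0.3,0,0,0,0],[-0.4,0,0,0,0],[-0.5,0,0,0,0],[-0.6,0,0,0,0],[-0.8,0,0,0,0],[-1,0,0,0,0],[-1,0,0,0,0],[-1,0,0,0,0],[-1,0,0,0,0]]], force=80)

```text
t: 4.23
ee_pos: [0.5628, -0.3236, 0.0482]
tool_rot: [2.048, 2.382, -0.0]
ft_force: [1.1, -2.0, 0.6]
gripper_width: 0.0185
grasp_force: 78.3
```

>>> step_arm(moves=[[[-1,0,0,-2,0],[-1,0,0,-3,0],[-1,0,0,-5,0],[-1,0,0,-10,0],[-1,0,0,-10,0],[-1,0,0,-10,0],[-1,0,0,-10,0],[-1,0,0,0,0],[-1,0,0,0,0]]])

```text
t: 4.98
ee_pos: [0.563, -0.3237, 0.0992]
tool_rot: [2.047, 2.381, 0.0]
ft_force: [-0.4, 0.3, -3.0]
gripper_width: 0.0179
grasp_force: 78.4
```

```bash
python3 - <<'E'
from go import *
to((.608,-.180),11.1,.097)
for n in('scene','top'): grab(n)
a=load('scene')['color'][150:300,70:270,::-1];b=load('top')['color'][150:250,250:420,::-1]
cv2.imwrite('pics/s2.png',cv2.resize(a,None,fx=4,fy=4,interpolation=cv2.INTER_CUBIC))
E
```

```text
turn -2.47 shift after turn [132.3  71.8   2. ] shift now axes [135.3  66.    2. ] F [-0.39  0.28 -2.96] w 0.0179 t 4.9833 pos [ 0.563  -0.3237  0.0992]
```

View pics/s2.png

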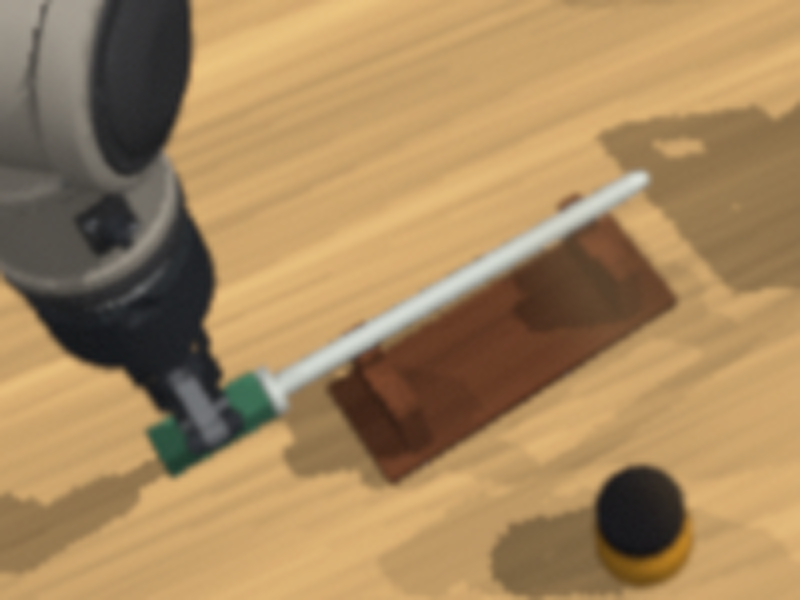

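The crop shows the rod lifted clear of both notches, gripped near mid-handle at (205,425), with the tip at (645,178). Next I move it in front of the near plate.

>>> step_arm(moves=[[[-1,0,0,0,-1.2],[-1,0,0,0,-1.3],[-1,5,5,0.2,0],[-1,10,5,0,0],[-1,14,8,0,0],[-1,16,9,0.5,0],[-1,18,10,0,0],[-1,18,10,0.5,0],[-1,18,9,0,0],[-1,15,7,0,0],[-1,10,5,0,0],[-1,5,4,0,0],[-1,3,0,0,0],[-1,0,0,0,0],[-1,0,0,0,0],[-1,0,0,0,0]]])

```text
t: 6.42
ee_pos: [0.6076, -0.1809, 0.0968]
tool_rot: [1.997, 2.425, -0.0]
ft_force: [0.7, 0.1, -1.8]
gripper_width: 0.018
grasp_force: 78.5
```

```bash
python3 - <<'E'
from go import *
to((.608,-.180),11.1,.098)
for n in('scene','top'): f=grab(n)
S=load('scene');T=load('top')
tip=np.array([.5545,.0928,.105])-.020*np.array([-.1925,.981,0])
ims=[]
for f in(S,T):
    u,v=proj(f,tip); x0,y0=int(u)-45,int(v)-65;print(x0,y0,(proj(f,tip)-[x0,y0])*4.4)
    ims.append(cv2.resize(f['color'][y0:y0+110,x0:x0+90,::-1],None,fx=4.4,fy=4.4,interpolation=cv2.INTER_CUBIC))
cv2.imwrite('pics/s3.png',np.hstack(ims))
E
```

```text
turn -0.04 shift after turn [ 0.8  0.6 -1.2] shift now axes [ 0.8  0.6 -1.2] F [ 0.67  0.05 -1.84] w 0.018 t 6.4167 pos [ 0.6076 -0.1809  0.0968]
251 111 [200.84926343 289.54374254]
170 136 [198.50392476 289.62020604]
```

View pics/s3.png

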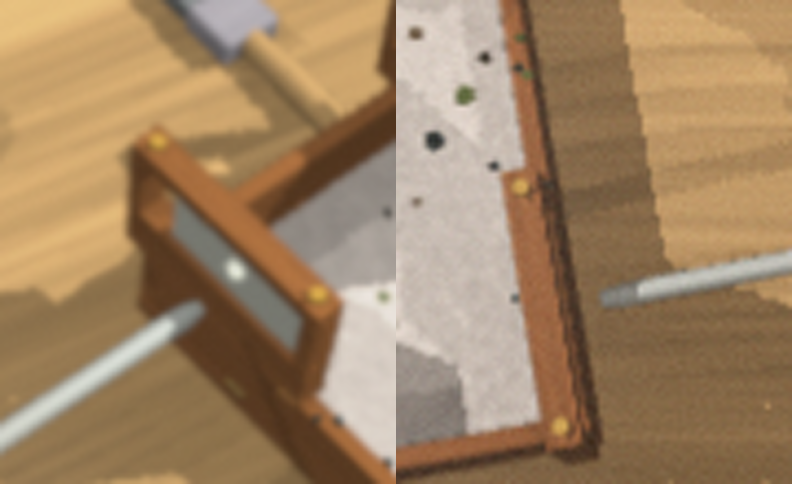

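In the left part the near hole is at (235,269) and the tip at (203,306). In the right part, the top view, the tip is at (603,299). I triangulate the tip against the hole next.

```bash
cat > tip.py <<'E'
from meas import tri,S,T
from go import *
s=env.sense();M=R.from_rotvec(s['tool_rot']).as_matrix()
X=np.array([.981,.1925,0]);Y=np.array([-.1925,.981,0])
# line fit of light shaft pixels in each view -> two planes -> 3D axis
near=np.array([.5545,.0928,.105])
P=[]
for f in(S,T):
    c=f['color'].astype(int)
    a=proj(f,near-.22*Y);b=proj(f,near-.04*Y)
    pts=[]
    for t in np.linspace(0.05,.95,60):
        q=a+(b-a)*t;n=np.array([-(b-a)[1],(b-a)[0]])/np.linalg.norm(b-a)
        ks=np.arange(-10,10.01,.25)
        xy=q+ks[:,None]*n
        v=cv2.remap((c[...,2]-c[...,0]).astype(np.float32),xy[:,0].astype(np.float32)[None],xy[:,1].astype(np.float32)[None],cv2.INTER_LINEAR)[0]
        w=np.clip(v-(v.min()+v.max())/2,0,None)
        if v.max()>-25: pts.append(q+n*(w@ks/w.sum()))
    pts=np.array(pts);vx,vy,x0,y0=cv2.fitLine(pts.astype(np.float32),cv2.DIST_HUBER,0,.01,.01).ravel()
    res=(pts-[x0,y0])@[-vy,vx];print('pts',len(pts),'std',res.std().round(2))
    c1,d1=ray(f,x0-vx*30,y0-vy*30);_,d2=ray(f,x0+vx*30,y0+vy*30);nn=np.cross(d1,d2);P.append((nn/np.linalg.norm(nn),c1))
d=np.cross(P[0][0],P[1][0]);d/=np.linalg.norm(d);d*=np.sign(d@Y)
p=np.linalg.lstsq(np.array([P[0][0],P[1][0],d]),[P[0][0]@P[0][1],P[1][0]@P[1][1],d@near],rcond=None)[0]
print('axis yaw',np.degrees(np.arctan2(-d[0],d[1])).round(2),'pitch',np.degrees(np.arcsin(d[2])).round(2),'at near plane',p.round(4),'err X',((p-near)@X*1e3).round(1),'Z',((p-near)[2]*1e3).round(1))
q=p+d*((s['ee_pos']-p)@Y)/(d@Y);print('axis at TCP minus TCP: X',((q-s['ee_pos'])@X*1e3).round(1),'Z',((q-s['ee_pos'])[2]*1e3).round(1))
E
cat > _ <<'E'
E
python3 tip.py | tail -5; python3 - <<'E'
from meas import *
sc=lambda x,y:((x+.5)/4.4+251-.5,(y+.5)/4.4+111-.5); tc=lambda x,y:((x-396+.5)/4.4+170-.5,(y+.5)/4.4+136-.5)
print('TIP',tri(sc(203,306),tc(603,299)))
h=sc(235,269);near=np.array([.5545,.0928,.105]);Y=np.array([-.1925,.981,0])
c,d=ray(S,*h);print('HOLE',c+d*((near-c)@Y)/(d@Y))
E
```

```text
tip (array([ 0.52444786, -0.07113182,  0.0538771 ]), np.float64(0.0035558661456555007)) collar (array([ 0.55708872, -0.29038042,  0.05692906]), np.float64(0.002767748883677019))
pts 60 std 0.24
pts 60 std 0.11
axis yaw 11.08 pitch -3.46 at near plane [0.5537 0.0916 0.0881] err X -1.0 Z -16.9
axis at TCP minus TCP: X -0.5 Z 8.1
screw [0.6023 0.107  0.1385] 0.0013
screw [0.4888 0.0851 0.1391] 0.0006
screw [0.5678 0.2879 0.1372] 0.0005
screw [0.4524 0.2649 0.1362] 0.0014
[11.09980414 11.12431172] 0.18381665683707799 0.1166648854997312
near [0.5465 0.0912 0.1388] hole [0.5547 0.0928 0.1067] offs 0.0083
far [0.5111 0.2715 0.1367] hole [0.519  0.2731 0.1064] offs 0.0081
farhole tri (array([0.51788227, 0.27383129, 0.10464974]), np.float64(0.0006709654224064078))
tip (array([ 0.52444786, -0.07113182,  0.0538771 ]), np.float64(0.0035558661456555007)) collar (array([ 0.55708872, -0.29038042,  0.05692906]), np.float64(0.002767748883677019))
TIP (array([0.55783152, 0.07285182, 0.0908804 ]), np.float64(0.003661083650174746))
HOLE [0.5556126  0.09301832 0.10741257]
```

>>> step_arm(moves=[[[-1,0,1.3,-5,0],[-1,0,0,-5,0],[-1,0,0,-5,0],[-1,0,0,0,0],[-1,0,0,0,0],[-1,0,0,0,0],[-1,0,0,0,0]]], force=120)

```text
t: 7.1
ee_pos: [0.6089, -0.1796, 0.1116]
tool_rot: [-1.995, -2.426, 0.0]
ft_force: [-0.5, 0.1, -2.4]
gripper_width: 0.0159
grasp_force: 117.9
```

```bash
python3 - <<'E'
from h import *
for n in('scene','top'): f=grab(n)
E
python3 tip.py | grep axis
python3 - <<'E'
from go import *
to((.608,-.180),11.1,.098); print(env.sense()['ft_torque'])
S=load('scene');T=load('top')
ims=[]
for f,x0,y0 in((S,251,111),(T,170,136)):
    ims.append(cv2.resize(f['color'][y0:y0+110,x0:x0+90,::-1],None,fx=4.4,fy=4.4,interpolation=cv2.INTER_CUBIC))
cv2.imwrite('pics/s4.png',np.hstack(ims))
E
```

```text
axis yaw 11.26 pitch -3.22 at near plane [0.5544 0.0927 0.1031] err X -0.1 Z -1.9
axis at TCP minus TCP: X -0.3 Z 7.2
turn 0.03 shift after turn [-0.2 -1.  13.5] shift now axes [-0.2 -1.  13.5] F [-0.27 -0.01 -1.78] w 0.016 t 7.2 pos [ 0.6089 -0.1796  0.1115]
[-0.22567302 -0.03288836 -0.05265666]
```

View pics/s4.png

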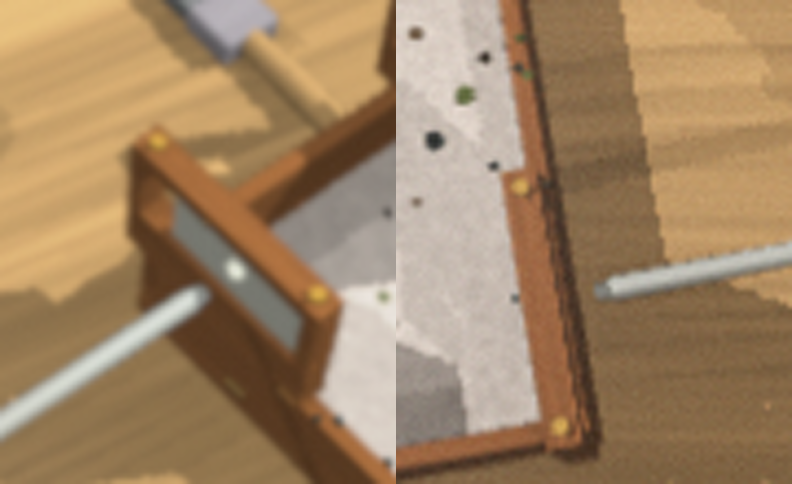

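The tip is now at (207,293), and the shaft's line points at the hole at (235,269). I'll raise it a little and advance by feel.

>>> step_arm(moves=[[[-1,3,0.5,-1,0],[-1,4,0,-1,0],[-1,4,0,0,0],[-1,3,0,0,0],[-1,2,0,0,0],[-1,2,0,0,0],[-1,1.5,0,0,0],[-1,1.5,0,0,0],[-1,0,0,0,0]]])

```text
t: 7.95
ee_pos: [0.6055, -0.1587, 0.1138]
tool_rot: [-1.995, -2.426, 0.0]
ft_force: [0.1, 0.2, -1.9]
gripper_width: 0.0157
grasp_force: 118.0
```

>>> step_arm(moves=[[[-1,1,0,0,0],[-1,1,0,0,0],[-1,1,0,0,0],[-1,1,0,0,0],[-1,0,0,0,0]]])

```text
t: 8.37
ee_pos: [0.6047, -0.1549, 0.1138]
tool_rot: [1.996, 2.426, -0.0]
ft_force: [-0.0, -0.4, -2.5]
gripper_width: 0.0161
grasp_force: 118.0
```

>>> step_arm(moves=[[[-1,1,0,0.1,0],[-1,1,0,0,0],[-1,1,0,0.1,0],[-1,1,0,0,0],[-1,1,0,0.1,0],[-1,1,0,0,0],[-1,0,0,0,0]]])

```text
t: 8.95
ee_pos: [0.6036, -0.149, 0.1135]
tool_rot: [1.995, 2.426, -0.0]
ft_force: [-1.1, -0.5, -2.7]
gripper_width: 0.0161
grasp_force: 117.9
```

>>> step_arm(moves=[[[-1,1,0,0.1,0],[-1,1,0,0,0],[-1,1,0,0.1,0],[-1,1,0,0,0],[-1,1,0,0.1,0],[-1,1,0,0,0],[-1,0,0,0,0]]])

```text
t: 9.53
ee_pos: [0.6024, -0.1431, 0.1132]
tool_rot: [-1.995, -2.426, 0.0]
ft_force: [0.3, -0.4, -2.0]
gripper_width: 0.016
grasp_force: 117.9
```

>>> step_arm(moves=[[[-1,1.5,0,0.1,0],[-1,1.5,0,0.1,0],[-1,1.5,0,0.1,0],[-1,1.5,0,0.1,0],[-1,1.5,0,0.1,0],[-1,1.5,0,0.1,0],[-1,0,0,0,0]]])

```text
t: 10.12
ee_pos: [0.6006, -0.1341, 0.1126]
tool_rot: [-1.995, -2.426, 0.0]
ft_force: [-0.5, -0.2, -2.4]
gripper_width: 0.0161
grasp_force: 118.0
```

```bash
python3 - <<'E'
from h import *
for n in('scene','top'): f=grab(n)
E
python3 tip.py | grep axis
python3 - <<'E'
from go import *
to((.608,-.180),11.1,.098)
S=load('scene');T=load('top')
ims=[]
for f,x0,y0 in((S,251,111),(T,150,136)):
    ims.append(cv2.resize(f['color'][y0:y0+110,x0:x0+90,::-1],None,fx=4.4,fy=4.4,interpolation=cv2.INTER_CUBIC))
cv2.imwrite('pics/s5.png',np.hstack(ims))
E
```

```text
axis yaw 8.13 pitch 4.11 at near plane [0.5596 0.0927 0.1168] err X 5.0 Z 11.8
axis at TCP minus TCP: X -8.5 Z -12.4
turn 0.03 shift after turn [-46.1  -1.6  14.7] shift now axes [-46.1  -1.6  14.7] F [ 0.05  0.03 -2.92] w 0.0161 t 10.2167 pos [ 0.6007 -0.1344  0.1126]
```

View pics/s5.png

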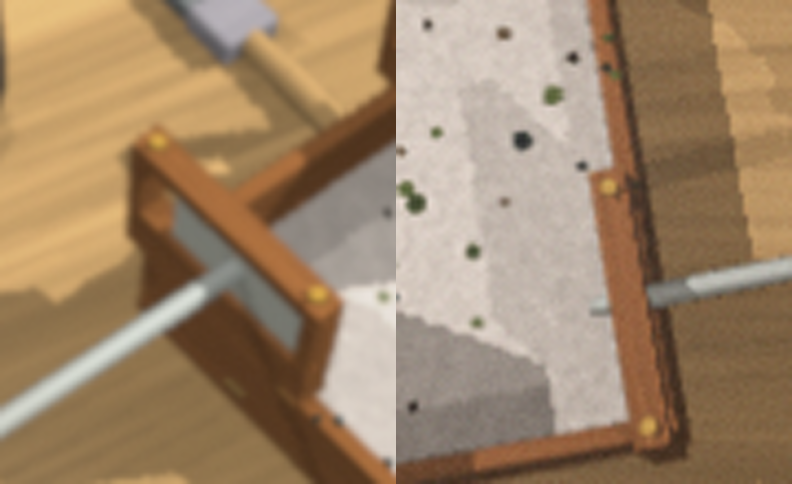

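The rod is through the near plate, and its tip emerges inside the tray at (595,307) in the right part. Next I advance and lower the handle, so the near hole levels the rod.

>>> step_arm(moves=[[[-1,2,0,0.8,0],[-1,2,0,0.8,0],[-1,2,0,0.8,0],[-1,2,0,0.8,0],[-1,2,0,0.8,0],[-1,2,0,0.8,0],[-1,2,0,0.8,0],[-1,2,0,0.8,0],[-1,2,0,0.8,0],[-1,2,0,0.8,0],[-1,0,0,0,0]]])

```text
t: 11.13
ee_pos: [0.5967, -0.1144, 0.1044]
tool_rot: [-1.995, -2.426, 0.0]
ft_force: [0.2, 0.3, -1.5]
gripper_width: 0.0161
grasp_force: 118.4
```

>>> step_arm(moves=[[[-1,3,0,0.8,0],[-1,3,0,0.8,0],[-1,3,0,0.8,0],[-1,3,0,0.8,0],[-1,3,0,0.8,0],[-1,3,0,0.8,0],[-1,3,0,0.8,0],[-1,3,0,0.8,0],[-1,3,0,0.8,0],[-1,3,0,0.8,0],[-1,0,0,0,0]]])

```text
t: 12.05
ee_pos: [0.5909, -0.0847, 0.0965]
tool_rot: [-1.995, -2.426, -0.0]
ft_force: [-0.8, 0.5, -1.6]
gripper_width: 0.0159
grasp_force: 118.7
```

>>> step_arm(moves=[[[-1,4,0,0,0],[-1,4,0,0,0],[-1,4,0,0,0],[-1,4,0,0,0],[-1,4,0,0,0],[-1,4,0,0,0],[-1,4,0,0,0],[-1,4,0,0,0],[-1,4,0,0,0],[-1,4,0,0,0],[-1,0,0,0,0]]])

```text
t: 12.97
ee_pos: [0.5831, -0.0452, 0.0966]
tool_rot: [-1.995, -2.426, -0.0]
ft_force: [-1.8, 1.1, -0.2]
gripper_width: 0.0159
grasp_force: 118.8
```

>>> step_arm(moves=[[[-1,4,0,0,0],[-1,4,0,0,0],[-1,4,0,0,0],[-1,4,0,0,0],[-1,4,0,0,0],[-1,4,0,0,0],[-1,4,0,0,0],[-1,4,0,0,0],[-1,4,0,0,0],[-1,4,0,0,0],[-1,4,0,0,0],[-1,4,0,0,0],[-1,0,0,0,0]]])

```text
t: 14.05
ee_pos: [0.5739, 0.002, 0.0966]
tool_rot: [-1.995, -2.426, -0.001]
ft_force: [-1.7, 0.9, 1.0]
gripper_width: 0.0159
grasp_force: 119.0
```

```bash
python3 - <<'E'
from h import *
for n in('scene','top'): f=grab(n)
from go import *
to((.5614,.0575),11.1,.097)
S=load('scene');T=load('top')
ims=[]
for f,x0,y0 in((S,290,95),(T,100,155)):
    ims.append(cv2.resize(f['color'][y0:y0+110,x0:x0+90,::-1],None,fx=4.4,fy=4.4,interpolation=cv2.INTER_CUBIC))
cv2.imwrite('pics/s6.png',np.hstack(ims))
E
```

```text
turn 0.03 shift after turn [57.2 -1.5 -0.4] shift now axes [57.2 -1.5 -0.4] F [-1.54  0.72  0.6 ] w 0.016 t 14.15 pos [0.5739 0.0017 0.0965]
```

View pics/s6.png

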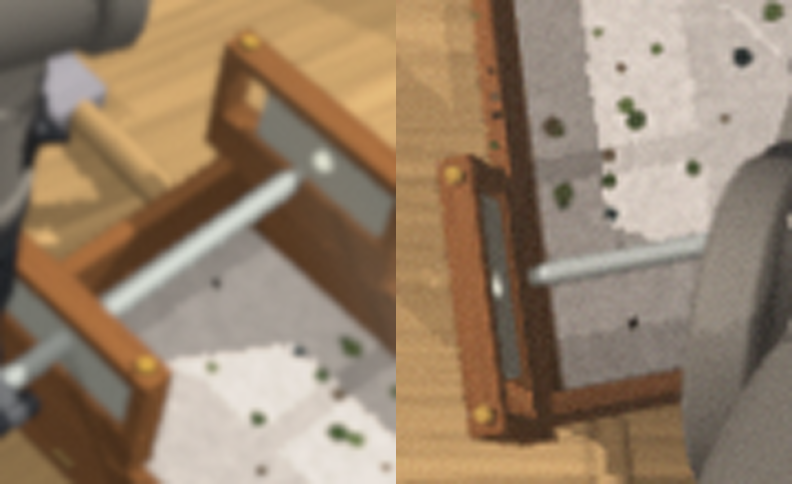

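The rod is through the near plate with its tip at (298,178). Its line extends to (322,163) and the far hole is at (322,161). The top view agrees: it extends to (497,284) with the hole at (497,286). I continue gently, relieving the slight side load.

>>> step_arm(moves=[[[-1,1,-0.3,0,0],[-1,1,-0.3,0,0],[-1,1.5,0,0,0],[-1,1.5,0,0,0],[-1,1.5,0,0,0],[-1,1.5,0,0,0],[-1,1,0,0,0],[-1,1,0,0,0],[-1,1,0,0,0],[-1,1,0,0,0],[-1,0,0,0,0]]])

```text
t: 15.07
ee_pos: [0.5711, 0.0129, 0.0966]
tool_rot: [-1.996, -2.426, -0.0]
ft_force: [0.9, -1.1, 1.9]
gripper_width: 0.0161
grasp_force: 119.1
```

>>> step_arm(moves=[[[-1,1,0,0,0],[-1,1,0,0,0],[-1,1,0,0,0],[-1,1,0,0,0],[-1,1,0,0,0],[-1,1,0,0,0],[-1,0,0,0,0]]])

```text
t: 15.65
ee_pos: [0.57, 0.0187, 0.0966]
tool_rot: [-1.996, -2.426, -0.0]
ft_force: [0.0, -1.0, 2.4]
gripper_width: 0.0158
grasp_force: 119.2
```

>>> step_arm(moves=[[[-1,1,0,0,0],[-1,1,0,0,0],[-1,1,0,0,0],[-1,1,0,0,0],[-1,0,0,0,0]]])

```text
t: 16.07
ee_pos: [0.5694, 0.0223, 0.0969]
tool_rot: [1.995, 2.426, -0.0]
ft_force: [-0.5, -4.6, 4.6]
gripper_width: 0.016
grasp_force: 119.8
```

>>> step_arm(moves=[[[-1,-0.5,0,0.4,0],[-1,0,0,0.4,0],[-1,0,0,0,0]]])

```text
t: 16.32
ee_pos: [0.5695, 0.0222, 0.0967]
tool_rot: [1.995, 2.426, 0.001]
ft_force: [-1.3, -2.7, 8.8]
gripper_width: 0.0161
grasp_force: 120.6
```

>>> step_arm(moves=[[[-1,0.7,0,0,0],[-1,0.7,0,0,0],[-1,0.7,0,0,0],[-1,0,0,0,0]]])

```text
t: 16.65
ee_pos: [0.5695, 0.0228, 0.0968]
tool_rot: [1.994, 2.424, -0.001]
ft_force: [-0.2, -7.4, 9.0]
gripper_width: 0.0161
grasp_force: 120.5
```

>>> step_arm(moves=[[[-1,-1,0,-0.5,0],[-1,-0.5,0,-0.5,0],[-1,0,0,-0.5,0],[-1,0,0,0,0]]])

```text
t: 16.98
ee_pos: [0.5691, 0.0227, 0.0972]
tool_rot: [-1.996, -2.426, -0.0]
ft_force: [0.8, -2.0, 3.6]
gripper_width: 0.0161
grasp_force: 119.3
```

>>> step_arm(moves=[[[-1,0.7,0,0,0],[-1,0.7,0,0,0],[-1,0.7,0,0,0],[-1,0,0,0,0]]])

```text
t: 17.32
ee_pos: [0.5687, 0.0247, 0.0973]
tool_rot: [1.996, 2.426, -0.0]
ft_force: [0.3, -2.8, 3.7]
gripper_width: 0.0158
grasp_force: 119.5
```

>>> step_arm(moves=[[[-1,0,0,-0.5,0],[-1,0,0,-0.5,0],[-1,0.8,0,0,0],[-1,0.8,0,0,0],[-1,0.8,0,0,0],[-1,0,0,0,0]]])

```text
t: 17.82
ee_pos: [0.5682, 0.0272, 0.0982]
tool_rot: [-1.995, -2.426, 0.0]
ft_force: [-0.4, -2.6, 1.5]
gripper_width: 0.0161
grasp_force: 119.1
```

>>> step_arm(moves=[[[-1,0.8,0,0,0],[-1,0.8,0,0,0],[-1,0.8,0,0,0],[-1,0.8,0,0,0],[-1,0,0,0,0]]])

```text
t: 18.23
ee_pos: [0.5676, 0.0303, 0.0983]
tool_rot: [-1.996, -2.426, 0.0]
ft_force: [-0.9, -0.3, 1.7]
gripper_width: 0.016
grasp_force: 119.1
```

>>> step_arm(moves=[[[-1,1,0,-0.3,0],[-1,1,0,-0.2,0],[-1,1,0,0,0],[-1,1,0,0,0],[-1,1,0,0,0],[-1,1,0,0,0],[-1,1,0,0,0],[-1,1,0,0,0],[-1,1,0,0,0],[-1,0,0,0,0]]])

```text
t: 19.07
ee_pos: [0.5659, 0.0391, 0.0988]
tool_rot: [-1.996, -2.426, -0.0]
ft_force: [-0.3, -1.3, 1.1]
gripper_width: 0.0158
grasp_force: 119.0
```

>>> step_arm(moves=[[[-1,1,0,0,0],[-1,1,0,0,0],[-1,1,0,0,0],[-1,1,0,0,0],[-1,1,0,0,0],[-1,1,0,0,0],[-1,1,0,0,0],[-1,1,0,0,0],[-1,1,0,0,0],[-1,0,0,0,0]]])

```text
t: 19.9
ee_pos: [0.5642, 0.048, 0.0987]
tool_rot: [-1.996, -2.426, 0.0]
ft_force: [-0.0, -0.6, 0.0]
gripper_width: 0.0158
grasp_force: 119.0
```

>>> step_arm(moves=[[[-1,0.8,0,0,0],[-1,0.8,0,0,0],[-1,0.8,0,0,0],[-1,0.8,0,0,0],[-1,0.8,0,0,0],[-1,0,0,0,0]]])

```text
t: 20.4
ee_pos: [0.5634, 0.0518, 0.0988]
tool_rot: [-1.996, -2.426, 0.0]
ft_force: [0.1, -0.8, 0.7]
gripper_width: 0.0164
grasp_force: 119.0
```

>>> step_arm(moves=[[[-1,0.7,0,0,0],[-1,0.7,0,0,0],[-1,0.7,0,0,0],[-1,0.7,0,0,0],[-1,0.7,0,0,0],[-1,0,0,0,0]]])

```text
t: 20.9
ee_pos: [0.5628, 0.0552, 0.0988]
tool_rot: [1.996, 2.426, 0.0]
ft_force: [0.0, -0.4, 0.6]
gripper_width: 0.0162
grasp_force: 119.0
```

>>> step_arm(moves=[[[-1,0.6,0,0,0],[-1,0.6,0,0,0],[-1,0.6,0,0,0],[-1,0,0,0,0]]])

```text
t: 21.23
ee_pos: [0.5625, 0.0565, 0.0988]
tool_rot: [1.995, 2.426, -0.001]
ft_force: [0.3, -4.3, 1.1]
gripper_width: 0.0159
grasp_force: 119.0
```

>>> step_arm(moves=[[[-1,0.5,0,0,0],[-1,0.5,0,0,0],[-1,0.5,0,0,0],[-1,0,0,0,0]]])

```text
t: 21.57
ee_pos: [0.5625, 0.0566, 0.0988]
tool_rot: [1.994, 2.425, -0.003]
ft_force: [1.4, -9.9, 1.2]
gripper_width: 0.0159
grasp_force: 118.9
```

>>> step_arm(moves=[[[-1,-0.4,0,0,0],[-0.6,0,0,0,0],[-0.5,0,0,0,0],[-0.4,0,0,0,0],[-0.3,0,0,0,0],[-0.1,0,0,0,0],[0.1,0,0,0,0],[0.2,0,0,0,0],[0.3,0,0,0,0],[0.3,0,0,0,0]]], force=20)

```text
t: 22.4
ee_pos: [0.5622, 0.0581, 0.0988]
tool_rot: [-1.996, -2.426, -0.0]
ft_force: [0.4, 0.2, 0.1]
gripper_width: 0.0559
grasp_force: 0.0
```

>>> step_arm(moves=[[[0.3,0,0,-5,0],[0.3,0,0,-10,0],[0.3,0,0,-15,0],[0.3,0,0,-20,0],[0.3,0,0,-20,0],[0.3,-20,0,-20,0],[0.3,-30,0,-20,0],[0.3,-30,0,-10,0],[0.3,-30,0,0,0],[0.3,-30,0,0,0],[0.3,0,0,0,0],[0.3,0,0,0,0]]])

```text
t: 23.4
ee_pos: [0.5893, -0.0809, 0.2195]
tool_rot: [1.999, 2.423, 0.001]
ft_force: [0.1, 0.5, -0.6]
gripper_width: 0.0554
grasp_force: 0.0
```

```bash
python3 - <<'E'
from go import *
for n in('scene','top'): f=grab(n)
to((.5614,.0575),11.1,.097)
S=load('scene');T=load('top')
ims=[cv2.resize(f['color'][y0:y0+110,x0:x0+90,::-1],None,fx=4.4,fy=4.4,interpolation=cv2.INTER_CUBIC) for f,x0,y0 in((S,275,95),(T,170,150))]
cv2.imwrite('pics/s7.png',np.hstack(ims))
E
```

```text
turn 0.02 shift after turn [139.1  -1.  122.3] shift now axes [139.1  -0.9 122.3] F [-0.64  0.47  0.3 ] w 0.0554 t 23.5 pos [ 0.5891 -0.0788  0.2193]
```

View pics/s7.png

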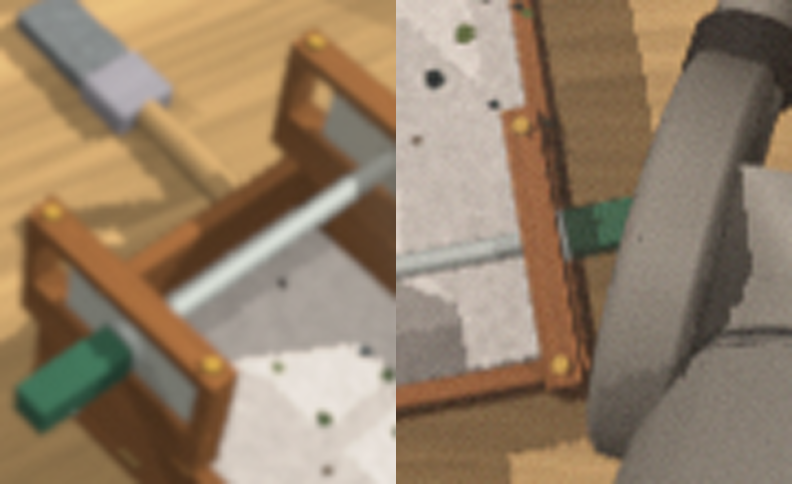

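```bash
python3 - <<'E'
from h import *
S=load('scene');T=load('top')
near=np.array([.555,.0929,.1045]);X=np.array([.981,.1925,0]);Y=np.array([-.1925,.981,0]);Z=np.array([0,0,1])
for y in(-.066,-.006):
  for x,z in((-.011,.011),(.011,.011),(.011,-.011)): print(y,x,z,((proj(S,near+y*Y+x*X+z*Z)-[275,95])*4.4).round(1))
c=S['color'];m=cv2.inRange(cv2.cvtColor(c,cv2.COLOR_RGB2HSV),(65,70,30),(95,255,255));m[:100]=0
ce=cv2.connectedComponentsWithStats(m);i=1+ce[2][1:,4].argmax();print('green box crop',(ce[2][i,:2]-[275,95])*4.4,ce[2][i,2:4]*4.4)
for y in(-.006,0): print('top collar/handle',((proj(T,near+y*Y+.011*Z)-[170,150])*4.4+[396,0]).round(1))
E
```

```text
-0.066 -0.011 0.011 [ 10.3 383.1]
-0.066 0.011 0.011 [ 40.  413.5]
-0.066 0.011 -0.011 [ 37.7 437.8]
-0.006 -0.011 0.011 [104.2 319.3]
-0.006 0.011 0.011 [134.1 348.4]
-0.006 0.011 -0.011 [130.1 373.4]
green box crop [ 17.6 330. ] [110.   96.8]
top collar/handle [563.7 228.4]
top collar/handle [551.5 230.6]
```

The last view shows the rod through both plates with the collar against the near plate. The handle's corners fall within 1–2 mm of where they should be when home, the rod stopped firmly at the expected depth, and the brush is in its place. I'm handing the job in.

```bash
python3 -c "
from cell import env
print(env.job_done())"
```

```text
the job is handed in; nothing more can be done
None
```

The drain rod is threaded through both guide plates, near plate first, with its collar home against the near plate as far as the firm stop and the final camera check (good to about 2 mm) can tell; it is released, and the job was handed in at about 23.5 s with no verdict returned.

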